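# Fetch the jar from behind the bottles and set it on the balance

### The arm

A 7-joint arm with a two-finger parallel gripper is mounted at the origin on the work surface. World frame = base frame: x ahead of the robot, y to its left, z up, the work surface at z = 0. Lengths are in m, angles in rad, forces in N, time in s.
With the tool pointing down it reaches from about 0.375 to 0.925 m from the base axis. Payload 3.1 kg.
Tool frame: the origin (TCP) lies between the finger pads; the fingertips stand 25 mm ahead of it and the grasp point (between the pads) lies 6 mm ahead of it; z points along the fingers, y is the direction in which the jaws open and shut (so a half turn about z gives the same grasp; the last joint's range is limited). The gripper opens to 85 mm and grips with 20 to 120 N. Pads are 22 mm wide; open, the fingers measure 114 mm over their backs; the gripper's body (76 mm by 85 mm) begins 54 mm behind the grasp point. The pads swing forward as they close: fully open they stand 13 mm farther back than shut.
Start: joints at [-1.408, 0.383, 0.044, 1.598, -0.018, 1.161, -0.05], TCP at [0.168, 0.628, 0.256] pointing down, gripper open.
Joint ranges: [-2.61, 2.61], [-0.41, 2.15], [-1.48, 1.57], [0, 2.5], [-1.57, 4.71], [0.05, 1.97], [-2.85, 2.85]. Speed limits (rad/s): [2.79, 2.79, 3.14, 3.14, 3.14, 3.14, 3.14].

### API

Orientations are given as [roll, pitch, yaw] about the fixed x, y, z axes, in that order (R = Rz(yaw) Ry(pitch) Rx(roll)).
In Python, from rig import env, eoat, planner, cams, order gives the robot as it stands. Calls block until the motion is done:
- env.move_to(position, orientation): joint-space move of the TCP to a pose.
- env.servo_line(position, frame=None, vel=0.15, max_force=None): straight line of the TCP; frame=None keeps the orientation; vel is the mean speed in m/s. With max_force (N) it stops when the force on the tool has changed by that much, and returns True; else False.
- env.set_joints(angles): joint-space move.
- eoat.set_gripper(opening, grasp_force=None): finger opening in m; grasp_force is the grip in N (None keeps the last); returns when the fingers have stopped.
- env.dwell(seconds).
- planner.ik(position, orientation): joint angles nearest the present ones, or None.
- env.get_obs(): the state.
- cams.capture(name): name is "scene" or "top" or "wrist"; returns a dict with "img" (400x640x3 uint8, blue, green, red), "K" (3x3 intrinsics, pixels), "R" (3x3) and "t" (3): a world point X has camera coordinates R X + t. Camera axes: x right, y down, z forward; pixel columns grow to the right and rows downward; lengths in m; the calibration is good to about 2 mm. A picture is of the moment at which its call begins. There is no depth.
A pose or a line that the arm cannot do raises env.Unreachable and nothing moves.
- order.finish_job(): hands the job in, once; it reports no verdict.
The state is a dict: "t": time; "qpos": joint angles; "qd": joint speeds; "effort": joint torques, N m; "position": TCP position; "tool_rot": TCP orientation; "ft_force": force on the tool from outside, world axes, zero at the start; "wrist_torque": the same for the moment, N m; "gripper_width": finger opening in m.
Only numpy, scipy, OpenCV 4.12 (cv2) and the standard library are available. Lean on these libraries where they do the work, as an engineer would, in place of code of your own. Each camera call takes 0.05 s, during which the arm holds its last target.

### The job

The small jar at the back of the steel caddy has to go on the balance. First lift the two bottles and the flask that stand in front of it out of the way into the grey side tray, all three upright, then set the jar upright in the middle of the balance pan, and only then put each of the three back in the caddy exactly where it stood before. Keep everything upright, set things down rather than dropping them, and leave the tip box and the tube rack in the caddy as they are.

Things in the scene. Friction and masses are not known exactly. Their poses are not given: they have to be found in the camera images.
- round_bottle: round amber bottle, loose, 112 mm high: cylinder 48 mm diameter up to 90 mm, then a shoulder and a white cap 32 mm in diameter (98 to 112 mm). About 0.28 kg. Origin: centre of its underside, z up. It stands in one of the three front places of the caddy and must return to that same place
- square_bottle: square white plastic bottle, loose, 110 mm high: square 48 x 48 mm up to 90 mm, sides along its x and y axes, then a shoulder and a grey round cap 34 mm in diameter (98 to 110 mm). About 0.24 kg. Origin: centre of its underside, z up. It stands in one of the three front places of the caddy and must return to that same place, turned any way about the vertical
- flask: conical amber flask, loose, 112 mm high: base 60 mm in diameter, tapering to a straight neck 26 mm in diameter from 66 to 102 mm, black stopper 25 mm in diameter on top. Grip it by the neck. About 0.2 kg. Origin: centre of its underside, z up. It stands in one of the three front places of the caddy and must return to that same place
- jar: the wanted jar, loose, low and round, 50 mm high: amber body 44 mm in diameter, white lid 46 mm in diameter from 34 mm up. About 0.11 kg. Origin: centre of its underside, z up. It stands at the back of the caddy, behind the three taller vessels, between the tip box and the tube rack
- caddy: low open steel tray fixed to the bench, 220 mm (its x) by 300 mm (its y), floor 5 mm thick, rim 14 mm high and 4 mm thick. Origin: centre of its underside, on the bench; z up, -x is its front, towards the robot. The three taller vessels stand in a row about 45 mm in front of its centre, about 85 mm apart along its y; the jar stands about 23 mm behind its centre
- side_tray: empty grey plastic tray fixed to the bench, on the left or the right of the caddy, 280 mm (its x) by 150 mm (its y), floor 5 mm thick, rim 14 mm high and 4 mm thick. Origin: centre of its underside, on the bench. Here the two bottles and the flask stand meanwhile, anywhere on its floor
- pan (a point): centre of the top face of the balance's round steel pan, 120 mm in diameter, 70 mm above the bench. The white balance, 240 mm (its x) by 170 mm (its y), is fixed to the bench on the other side of the caddy; its display side is -x. The pan does not move; z up
- tip_box: bystander: white box with blue top, 85 x 60 mm, 38 mm high, loose in the back of the caddy about 107 mm to its +y side. Origin: centre of its underside. Not to be moved
- tube_rack: bystander: orange tube rack, 85 x 55 mm, 38 mm high with its white tubes, loose in the back of the caddy about 107 mm to its -y side. Origin: centre of its underside. Not to be moved

How it is judged:
On the way, in this order (a step that is already met when the one before it is completed fails the run):
1. both bottles and the flask stand upright and released in the side tray (x of round_bottle in the frame of side_tray between -0.125 and 0.125 m and y of round_bottle in the frame of side_tray between -0.06 and 0.06 m and z of each of round_bottle, square_bottle, flask in the frame of side_tray below 0.012 m and angle between each of round_bottle, square_bottle, flask's own z axis and vertical below 0.15 rad and linear speed of each of round_bottle, square_bottle, flask below 0.03 m/s and angular speed of each of round_bottle, square_bottle, flask below 0.3 rad/s and contact force between each of round_bottle, square_bottle, flask and the fingers below 0.05 N and x of square_bottle in the frame of side_tray between -0.125 and 0.125 m and y of square_bottle in the frame of side_tray between -0.06 and 0.06 m and x of flask in the frame of side_tray between -0.125 and 0.125 m and y of flask in the frame of side_tray between -0.06 and 0.06 m), for 0.2 s.
2. the jar stands released in the middle of the balance pan, while the three others are still in the side tray (all of step 1 and horizontal distance between jar and pan below 0.015 m and z of jar in the frame of pan between -0.004 and 0.006 m and angle between jar's own z axis and vertical below 0.15 rad and linear speed of jar below 0.03 m/s and angular speed of jar below 0.3 rad/s and contact force between jar and the fingers below 0.05 N), for 0.2 s.
3. both bottles and the flask stand again in the caddy where they stood (distance of each of round_bottle, square_bottle, flask from where it was at the start of the episode below 0.015 m and angle between each of round_bottle, square_bottle, flask's own z axis and vertical below 0.15 rad and linear speed of each of round_bottle, square_bottle, flask below 0.03 m/s and angular speed of each of round_bottle, square_bottle, flask below 0.3 rad/s and contact force between each of round_bottle, square_bottle, flask and the fingers below 0.05 N), for 0.2 s.
At the end, for the whole second after the job is handed in: All upright, released and at rest: the jar within 15 mm of the pan's centre, on the pan; the round bottle, the square bottle and the flask in the caddy, each within 15 mm of where it stood at the start; the tip box and the tube rack within 20 mm of where they were (all of step 3 and horizontal distance between jar and pan below 0.015 m and z of jar in the frame of pan between -0.004 and 0.006 m and angle between jar's own z axis and vertical below 0.15 rad and linear speed of jar below 0.03 m/s and angular speed of jar below 0.3 rad/s and contact force between jar and the fingers below 0.05 N and distance of each of tip_box, tube_rack from where it was at the start of the episode below 0.02 m); the robot touches nothing.
It fails at once if a bottle, the flask or the jar is tipped by more than about 35 degrees (angle between any of round_bottle, square_bottle, flask, jar's own z axis and vertical above 0.6 rad).
It fails at once if a bottle, the flask or the jar is dropped from more than about 25 mm or knocked flying (moves faster than 0.7 m/s out of the fingers) ((linear speed of round_bottle above 0.7 m/s and contact force between round_bottle and the fingers below 0.01 N) or (linear speed of square_bottle above 0.7 m/s and contact force between square_bottle and the fingers below 0.01 N) or (linear speed of flask above 0.7 m/s and contact force between flask and the fingers below 0.01 N) or (linear speed of jar above 0.7 m/s and contact force between jar and the fingers below 0.01 N)).
It fails at once if the tip box or the tube rack is pushed more than 20 mm or tipped (distance of any of tip_box, tube_rack from where it was at the start of the episode above 0.02 m or angle between any of tip_box, tube_rack's own z axis and vertical above 0.35 rad).
It also fails if it takes over 141 s, if anything falls off the work surface, if the arm or the gripper's body presses on something with over 40 N, if the wrist force passes 120 N, or if a joint passes its speed limit or range.

## Working session

There is one attempt and no reset: what is moved stays moved. The work goes in short steps, each a Python script; the robot and the scene stay as the last script left them, time stands still between calls to the robot, and variables do not carry over. Pictures are saved under pics/ and viewed, and the job is handed in when it is done.

```bash
ls; mkdir -p pics
python3 - <<'E'
from rig import env,eoat,planner,cams,order
import cv2
for n in ("scene","top","wrist"):
    c=cams.capture(n); cv2.imwrite(f"pics/{n}0.png",c["img"]); print(n,c["K"].round(1).tolist(),c["R"].round(3).tolist(),c["t"].round(3).tolist())
o=env.get_obs();print(o["t"],o["position"],o["tool_rot"],o["gripper_width"])
E
```

```text
pics
scene [[423.8, 0.0, 320.1], [0.0, 423.8, 196.9], [0.0, 0.0, 1.0]] [[0.497, 0.868, -0.001], [0.665, -0.382, -0.642], [-0.558, 0.319, -0.766]] [-0.299, -0.348, 1.449]
top [[414.8, 0.0, 319.4], [0.0, 414.8, 204.0], [0.0, 0.0, 1.0]] [[-0.028, -1.0, -0.009], [-0.998, 0.029, -0.056], [0.056, 0.007, -0.998]] [0.023, 0.568, 1.099]
wrist [[343.2, 0.0, 322.5], [0.0, 343.2, 194.1], [0.0, 0.0, 1.0]] [[0.257, 0.966, -0.003], [0.924, -0.245, 0.293], [0.282, -0.078, -0.956]] [-0.649, -0.038, 0.38]
0.15 [0.16739115 0.62737869 0.2551768 ] [-3.13952655e+00  9.31706807e-05  2.88087579e+00] 0.08555008377191037
```

View pics/top0.png

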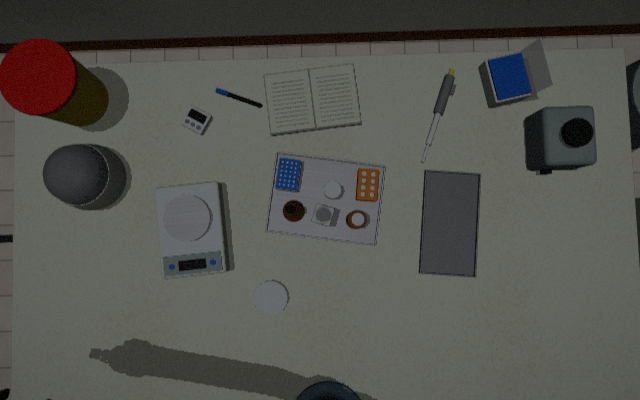

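View pics/scene0.png

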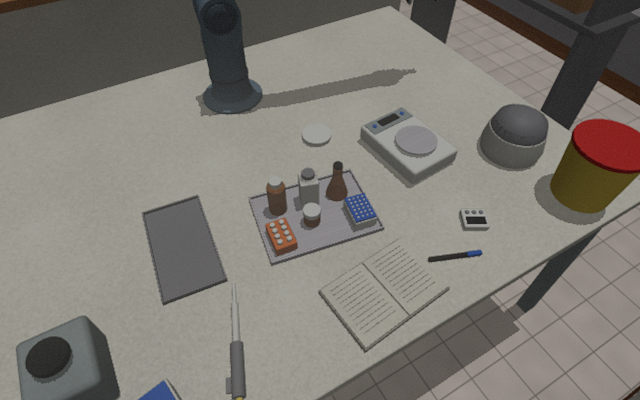

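View pics/wrist0.png

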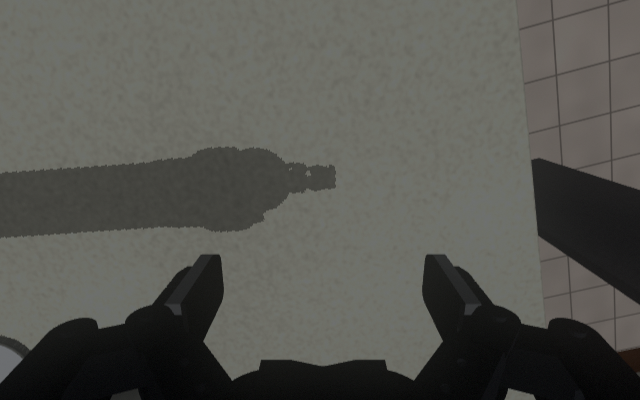

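The top view shows the caddy at about (326,198). In its front row are the flask (293,211), the square bottle (323,214) and the round bottle (358,219), with the jar at (333,190). The tray is on the right (450,222) and the balance pan on the left (187,218). Next I'll get rough positions, then a close wrist view.

```bash
cat > h.py <<'E'
from rig import env,eoat,planner,cams,order
import numpy as np, cv2
def ray(c,uv,z):
    d=np.linalg.inv(c["K"])@np.array([uv[0],uv[1],1.]); R=np.array(c["R"]); t=np.array(c["t"])
    C=-R.T@t; d=R.T@d; return C+d*(z-C[2])/d[2]
def proj(c,X):
    p=c["K"]@(np.array(c["R"])@np.array(X)+c["t"]); return p[:2]/p[2]
E
python3 - <<'E'
from h import *
c=cams.capture("top")
for n,uv,z in [("flask",(293,208),.117),("sq",(323,213),.115),("rd",(357,219),.117),("jar",(333,190),.055),("pan",(187,218),.07),("tray1",(425,171),.014),("tray2",(480,173),.014),("tray3",(475,275),.014),("tray4",(420,272),.014),("cad1",(276,153),.014),("cad2",(385,164),.014),("cad3",(376,244),.014),("cad4",(267,232),.014)]: print(n,ray(c,uv,z).round(3))
w=cams.capture("wrist"); o=env.get_obs()
C=-np.array(w["R"]).T@w["t"]; 
from scipy.spatial.transform import Rotation as Ro
T=Ro.from_euler("xyz",o["tool_rot"]).as_matrix()
print("cam in tool",T.T@(C-o["position"]), "axes",(np.array(w["R"])@T).round(3))
for y in np.arange(-3.14,3.15,.52):
  q=planner.ik([.48,0,.4],[np.pi,0,y]); print(round(y,2), None if q is None else np.round(q,2))
E
```

```text
flask [0.555 0.071 0.117]
sq [ 0.541 -0.002  0.115]
rd [ 0.524 -0.085  0.117]
jar [ 0.602 -0.03   0.055]
pan [0.54  0.346 0.07 ]
tray1 [ 0.65  -0.281  0.014]
tray2 [ 0.64  -0.428  0.014]
tray3 [ 0.368 -0.402  0.014]
tray4 [ 0.38  -0.256  0.014]
cad1 [0.711 0.12  0.014]
cad2 [ 0.672 -0.174  0.014]
cad3 [ 0.457 -0.142  0.014]
cad4 [0.498 0.15  0.014]
cam in tool [ 7.52702141e-02  1.07262777e-04 -1.16924158e-01] axes [[ 0.     1.     0.001]
 [-0.956  0.001 -0.293]
 [-0.293 -0.001  0.956]]
-3.14 [-0.91 -0.11  0.78  1.83  0.08  1.39  1.42]
-2.62 [-0.92 -0.11  0.78  1.83  0.08  1.39  1.94]
-2.1 [-0.9  -0.11  0.76  1.82  0.07  1.39  2.46]
-1.58 None
-1.06 [ 1.02 -0.   -1.08  1.76 -0.    1.39 -2.69]
-0.54 [ 0.55 -0.02 -0.62  1.77 -0.01  1.39 -2.18]
-0.02 [-0.91 -0.11  0.78  1.83  0.08  1.39 -1.74]
0.5 [-1.03 -0.13  0.88  1.83  0.1   1.4  -1.24]
1.02 [-0.92 -0.11  0.78  1.83  0.08  1.39 -0.7 ]
1.54 [-0.92 -0.11  0.78  1.83  0.08  1.39 -0.18]
2.06 [-0.91 -0.11  0.78  1.83  0.08  1.39  0.34]
2.58 [-0.91 -0.11  0.77  1.83  0.08  1.39  0.86]
3.1 [-0.91 -0.11  0.78  1.83  0.08  1.39  1.38]
```

Run:
```python
from h import *
env.set_joints([0,.383,0,1.598,0,1.161,-.05])
o=env.get_obs();print(o["t"],o["position"],o["tool_rot"])
try: env.move_to([.56,-.03,.42],[np.pi,0,1.5])
except Exception as e: print(repr(e))
o=env.get_obs();print(o["t"],o["position"],o["tool_rot"],o["qpos"])
c=cams.capture("wrist"); cv2.imwrite("pics/w1.png",c["img"]); np.savez("w1.npz",**c)
c=cams.capture("top"); cv2.imwrite("pics/t1.png",c["img"]);
c=cams.capture("scene"); cv2.imwrite("pics/s1.png",c["img"]);
```

```text
3.15 [ 0.64815933 -0.03936455  0.25569188] [-3.14123384e+00 -7.90513398e-04  1.52342488e+00]
3.925 [ 0.5597758  -0.0298075   0.41847141] [-3.13990787e+00  2.15006352e-04  1.50047791e+00] [-1.92504881e-02  1.18416056e-01 -1.36587281e-03  1.59371681e+00
  2.24690154e-04  1.43115725e+00 -9.09569941e-02]
```

View pics/w1.png

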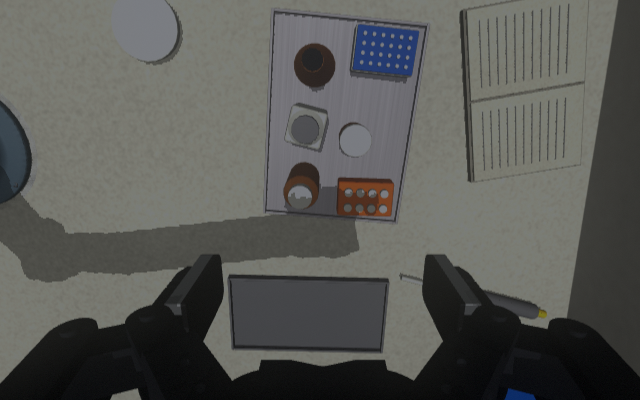

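View pics/s1.png

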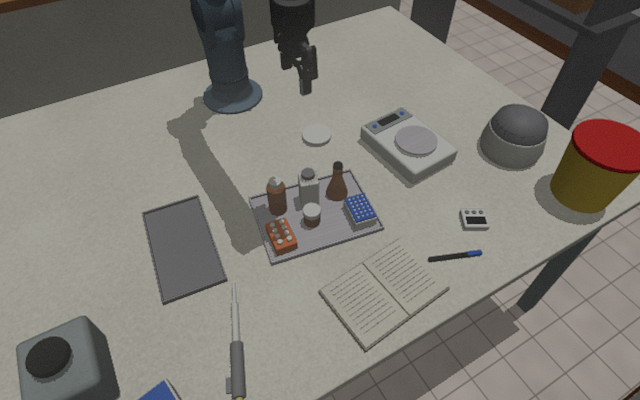

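The wrist view shows the flask stopper at (313,59), square bottle cap (305,128), round cap (300,197), jar lid (355,140) and tray (308,313). I'll segment these.

Run:
```python
import cv2,numpy as np
im=cv2.imread("pics/w1.png")
cv2.imwrite("pics/w1z.png",cv2.resize(im[25:225,255:435],None,fx=3,fy=3,interpolation=cv2.INTER_CUBIC)[:600])
b=cv2.convertScaleAbs(im[90:190,275:400],alpha=1.6);cv2.imwrite("pics/w1z2.png",cv2.resize(b,None,fx=6,fy=6,interpolation=cv2.INTER_CUBIC))
```

```text
(no output)
```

View pics/w1z.png

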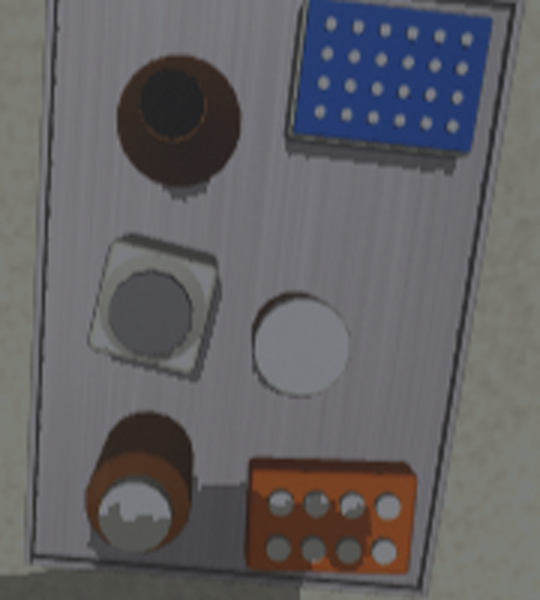

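View pics/w1z2.png

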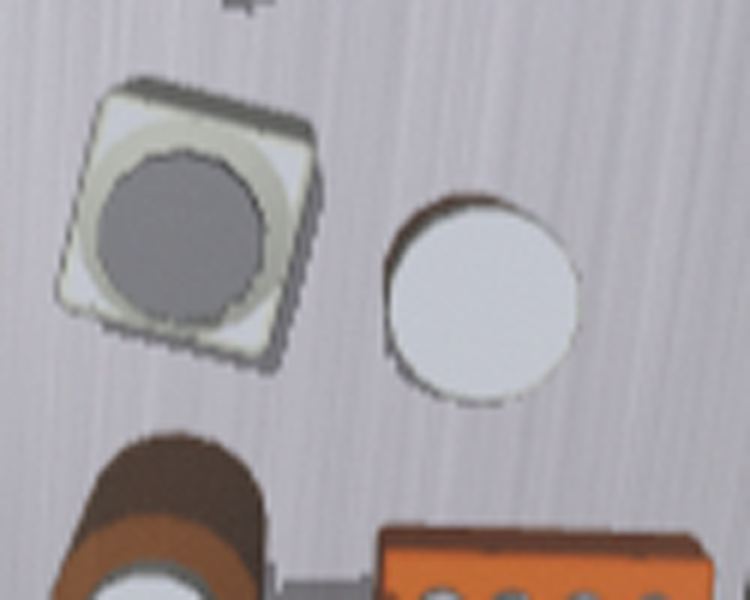

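Run:
```python
from h import *
c=dict(np.load("w1.npz")); z2=lambda x,y:(275+x/6-.4,90+y/6-.4); z1=lambda x,y:(255+x/3-.33,25+y/3-.33)
P=[("flask",z1(172,104),.117),("sq",z2(181,239),.115),("rd",z1(135,516),.117),("jar",z2(483,305),.055)]
t=cams.capture("top")
t0=cv2.imread("pics/top0.png")
for n,uv,z in P:
    X=ray(c,uv,z); print(n,X.round(4),"pred in top",proj(t,X).round(1))
C=[ray(c,z2(*p),.095) for p in [(110,92),(312,145),(268,352),(62,297)]]
C=np.array(C);print("sq center",C.mean(0).round(4),"sides",[round(float(np.linalg.norm(C[i]-C[i-1])),4) for i in range(4)],"ang",[round(float(np.degrees(np.arctan2(*(C[i]-C[i-1])[1::-1]))),1) for i in range(4)])
# lid contour fit
def fit(img,box,lo,hi,name):
    x0,y0,x1,y1=box; r=cv2.cvtColor(img[y0:y1,x0:x1],cv2.COLOR_BGR2HSV); m=cv2.inRange(r,lo,hi)
    cs,_=cv2.findContours(m,cv2.RETR_EXTERNAL,cv2.CHAIN_APPROX_NONE); k=max(cs,key=cv2.contourArea); e=cv2.fitEllipse(k); print(name,(e[0][0]+x0,e[0][1]+y0),e[1]); return (e[0][0]+x0,e[0][1]+y0)
print("jar px",z2(483,305)); im=c["img"]
for p in [(355,140),(355,160),(312,59),(305,128)]: print(im[p[1],p[0]])
print(ray(c,fit(im,(335,118,375,162),(0,0,115),(180,40,255),"jar"),.055).round(4))
for p in [(187,218),(160,190)]: print(cv2.cvtColor(t0,cv2.COLOR_BGR2HSV)[p[1],p[0]])
cv2.imwrite("pics/tz.png",cv2.resize(cv2.convertScaleAbs(t0[140:290,150:390],alpha=1.6),None,fx=3.3,fy=3.3,interpolation=cv2.INTER_CUBIC))
```

```text
flask [0.5541 0.0779 0.117 ] pred in top [290.1 208.5]
sq [ 5.391e-01 -4.000e-04  1.150e-01] pred in top [322.3 213.7]
rd [ 0.5254 -0.0845  0.117 ] pred in top [356.9 218.3]
jar [ 0.6043 -0.027   0.055 ] pred in top [331.8 189.1]
sq center [0.5396 0.0006 0.095 ] sides [0.0439, 0.0433, 0.0444, 0.0455] ang [71.0, -18.3, -106.1, 161.0]
jar px (355.1, 140.43333333333334)
[129 124 121]
[115 109 111]
[37 35 35]
[82 79 79]
jar (357.9199447631836, 139.33650016784668) (31.618812561035156, 42.72919845581055)
[ 0.6083 -0.0257  0.055 ]
[128  10 104]
[105  14 107]
```

View pics/tz.png

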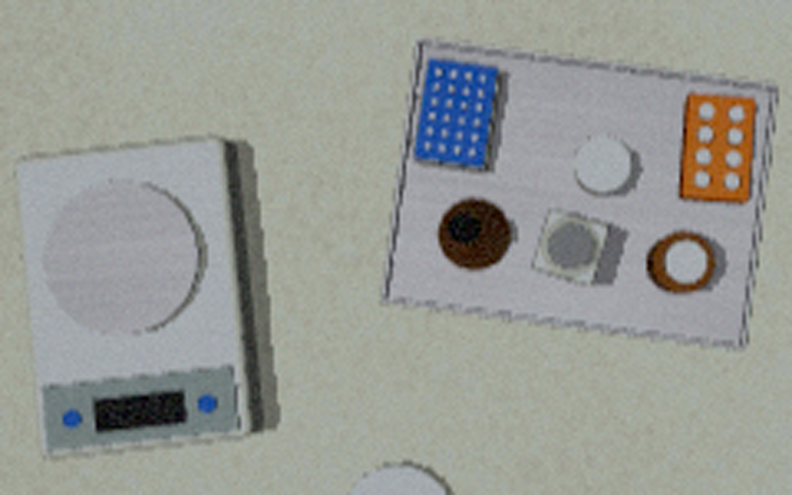

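Top-view pixels agree with the wrist rays to within 3-4 mm. The round bottle's y is the loosest, so I'll average the two views. I'll check the tray, then pick the round bottle first.

```bash
cat >> h.py <<'E'
def line(p,v=.25,**k): 
    return env.servo_line(list(p),vel=v,**k)
def say(m):
    o=env.get_obs(); print(m,"t%.1f"%o["t"],o["position"].round(4),"w%.4f"%o["gripper_width"],"F",np.round(o["ft_force"],1))
UP=.235
def pick(xy,z,yaw,op=.085,force=40):
    eoat.set_gripper(op)
    env.move_to([xy[0],xy[1],UP],[np.pi,0,yaw]); line([xy[0],xy[1],z],.15); say("at")
    eoat.set_gripper(0.0,grasp_force=force); say("closed")
    line([xy[0],xy[1],UP],.2); say("up")
def place(xy,z,op,up=UP,hi=UP):
    line([xy[0],xy[1],hi],.25); line([xy[0],xy[1],z+.02],.15); r=line([xy[0],xy[1],z+.0005],.04,max_force=8); say(("down",r))
    eoat.set_gripper(op); say("rel"); env.dwell(.2); line([xy[0],xy[1],up],.2)
RD=(.525,-.0865); SQ=(.5393,-.0005); FL=(.554,.0775); JAR=(.604,-.0275)
TC=np.array([.5095,-.342]); ty=-.094
def T(x,y): return TC+[x*np.cos(ty)-y*np.sin(ty), x*np.sin(ty)+y*np.cos(ty)]
E
python3 - <<'E'
from h import *
c=dict(np.load("w1.npz"))
for p in [(230,277),(388,278),(383,350),(232,351)]: print(ray(c,p,.014).round(3))
pick(RD,.084,1.43)
cv2.imwrite("pics/w2.png",cams.capture("wrist")["img"]);cv2.imwrite("pics/s2.png",cams.capture("scene")["img"])
E
```

```text
[ 0.383 -0.252  0.014]
[ 0.654 -0.273  0.014]
[ 0.643 -0.423  0.014]
[ 0.364 -0.406  0.014]
at t6.3 [ 0.5261 -0.0866  0.085 ] w0.0848 F [0.1 0.  0.3]
closed t6.8 [ 0.5259 -0.0866  0.085 ] w0.0471 F [-0.9 -0.4  4.6]
up t7.7 [ 0.5233 -0.0863  0.2329] w0.0468 F [-0.2  0.  -4.6]
```

View pics/w2.png

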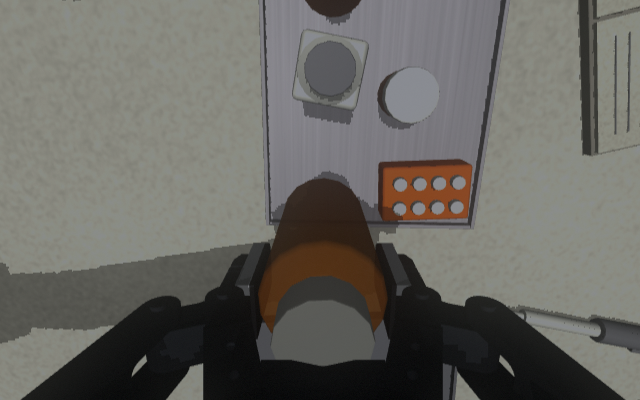

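View pics/s2.png

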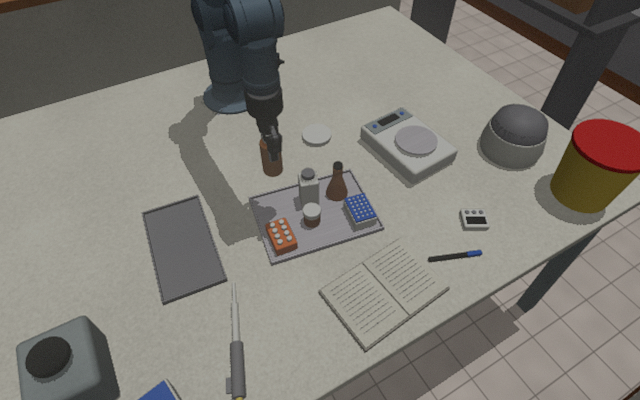

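The round bottle is held upright and centred: its cap is at (322,330) between the pads, with a 47 mm grip. The tray centre agrees within 3 mm. Next I'll place it and do the square bottle.

Run:
```python
from h import *
env.get_obs()
place(T(.09,0),.084,.07)
cv2.imwrite("pics/w3.png",cams.capture("wrist")["img"])
pick(SQ,.084,1.248)
cv2.imwrite("pics/w4.png",cams.capture("wrist")["img"]);cv2.imwrite("pics/s4.png",cams.capture("scene")["img"])
a=cv2.imread("pics/w3.png");b=cv2.imread("pics/w4.png");cv2.imwrite("pics/w34.png",cv2.resize(np.hstack([a,b]),(800,250)))
```

```text
('down', True) t10.5 [ 0.5988 -0.3503  0.0851] w0.0477 F [0.2 0.5 5.8]
rel t10.9 [ 0.5968 -0.3489  0.0823] w0.0700 F [ 0.5 -0.2  0.2]
at t14.8 [ 0.5403 -0.0006  0.0849] w0.0852 F [-0.4  0.7  0.2]
closed t15.2 [ 5.40e-01 -4.00e-04  8.49e-02] w0.0475 F [-0.9 -1.   4.3]
up t16.2 [ 0.5378 -0.0006  0.2332] w0.0475 F [ 0.1  0.7 -2.4]
```

View pics/w34.png

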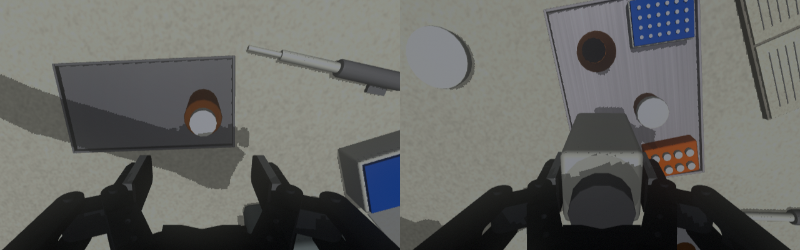

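View pics/s4.png

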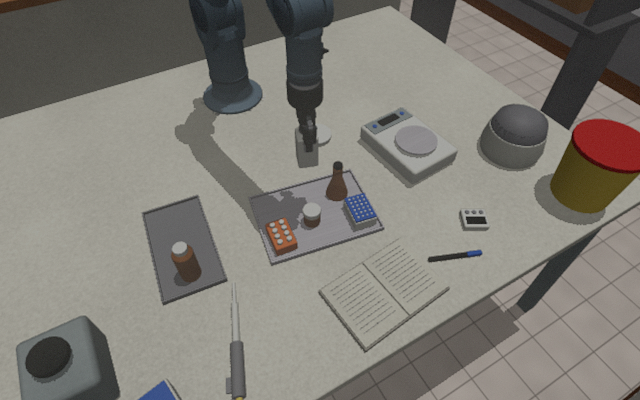

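The round bottle stands in the tray, and the square bottle is gripped flush at 47.5 mm. I'll continue with the square bottle and then the flask.

Run:
```python
from h import *
env.get_obs()
place(T(0,0),.084,.07)
pick(FL,.095,1.43)
cv2.imwrite("pics/w5.png",cams.capture("wrist")["img"]);cv2.imwrite("pics/s5.png",cams.capture("scene")["img"])
a=cv2.imread("pics/w5.png");b=cv2.imread("pics/s5.png");cv2.imwrite("pics/c5.png",cv2.resize(np.hstack([a,b]),(800,250)))
```

```text
('down', True) t19.3 [ 0.5092 -0.3418  0.0849] w0.0477 F [-0.5 -0.6  3.1]
rel t19.6 [ 0.5078 -0.3407  0.0834] w0.0700 F [-0.  -0.3  0.2]
at t23.7 [0.555  0.0775 0.0959] w0.0853 F [0.6 0.6 0.3]
closed t24.3 [0.5544 0.0776 0.0954] w0.0251 F [0.8 0.1 2.2]
up t25.1 [0.5526 0.0773 0.2333] w0.0253 F [-0.8  0.9 -1.7]
```

View pics/c5.png

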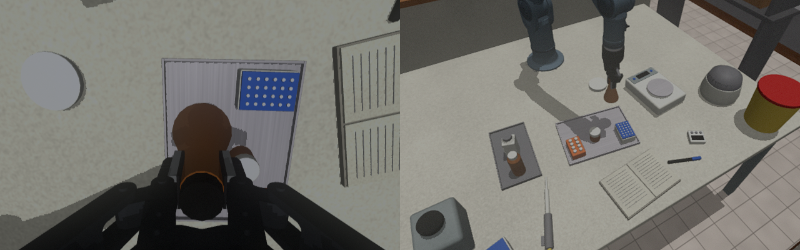

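The flask is held by the neck at 25 mm. I'll place it, then check the tray and take a wrist view of the pan.

Run:
```python
from h import *
env.get_obs()
place(T(-.09,0),.095,.06)
env.move_to([.54,.2,.40],[np.pi,0,1.5])
for n in("wrist","scene","top"):
    c=cams.capture(n); cv2.imwrite(f"pics/{n}6.png",c["img"]); np.savez(n+"6.npz",**c)
say("")
```

```text
('down', True) t28.6 [ 0.4197 -0.3332  0.0954] w0.0251 F [ 0.  -0.1  3.9]
rel t29.0 [ 0.4186 -0.3323  0.0942] w0.0598 F [-0.4 -0.8  0.1]
 t32.2 [0.5404 0.1985 0.3997] w0.0600 F [0.6 1.3 0.1]
```

View pics/wrist6.png

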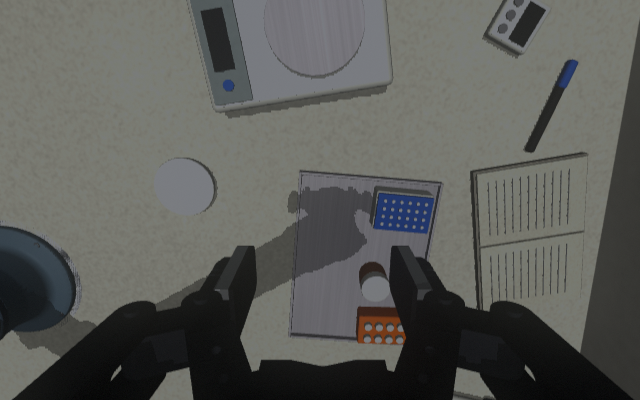

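View pics/scene6.png

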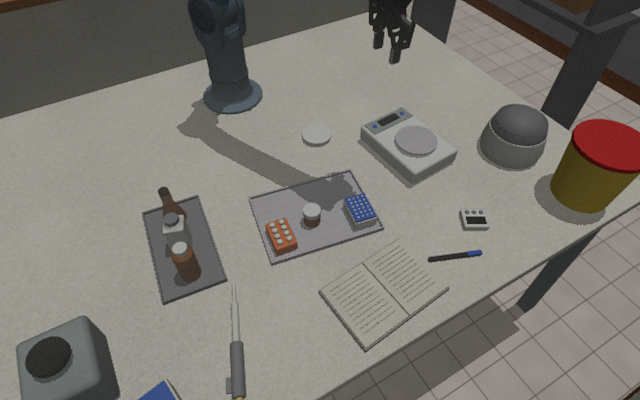

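View pics/top6.png

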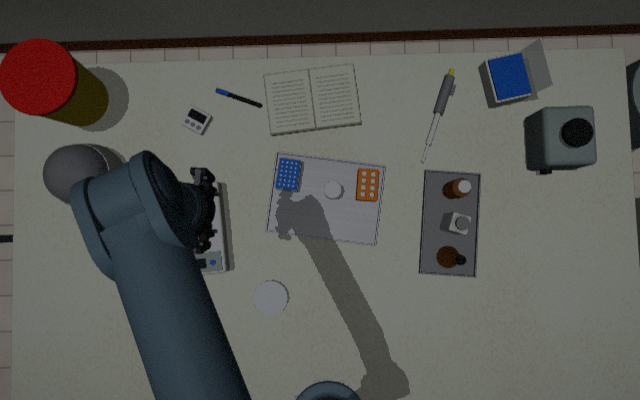

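All three stand upright in the tray (top view 456,188 / 459,223 / 452,258) and the jar hasn't moved. I'll check the pan centre from rim points, then move the jar.

Run:
```python
import numpy as np,cv2
im=cv2.imread("pics/wrist6.png");cv2.imwrite("pics/p6.png",cv2.resize(cv2.convertScaleAbs(im[0:90,240:390],alpha=1.8),None,fx=5,fy=5,interpolation=cv2.INTER_CUBIC))
```

```text
(no output)
```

View pics/p6.png

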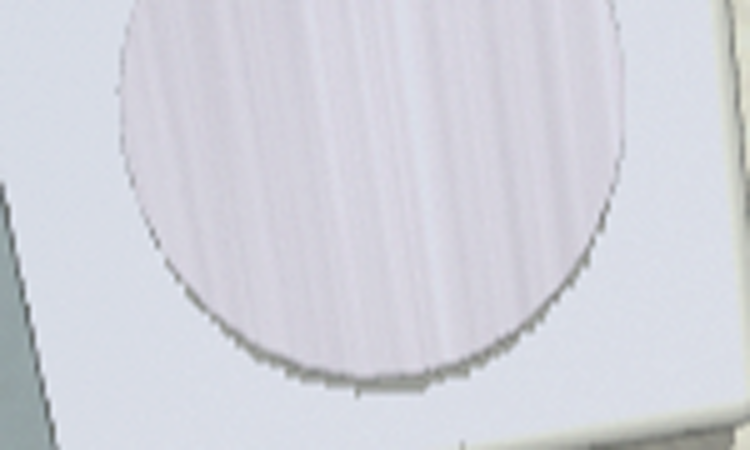

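Run:
```python
from h import *
from scipy.optimize import least_squares
c=dict(np.load("wrist6.npz"))
P=np.array([ray(c,(240+x/5-.4,y/5-.4),.07)[:2] for x,y in [(121,90),(155,230),(250,350),(375,376),(500,335),(590,240),(624,110),(612,10),(133,10)]])
s=least_squares(lambda p:np.hypot(*(P-p[:2]).T)-p[2],[.54,.35,.06]).x
print("pan",s.round(4))
pan=(s[:2]+[.541,.347])/2 ; print(pan)
assert np.hypot(*(s[:2]-[.541,.347]))<.008 and abs(s[2]-.06)<.003
np.save("pan.npy",pan)
pick(JAR,.051,1.43,force=30)
cv2.imwrite("pics/w7.png",cams.capture("wrist")["img"]);cv2.imwrite("pics/s7.png",cams.capture("scene")["img"])
a=cv2.imread("pics/w7.png");b=cv2.imread("pics/s7.png");cv2.imwrite("pics/c7.png",cv2.resize(np.hstack([a,b]),(800,250)))
```

```text
pan [0.5406 0.3485 0.0593]
[0.540823   0.34777012]
at t35.1 [ 0.6051 -0.0275  0.0521] w0.0852 F [ 0.3 -0.7  0.1]
closed t35.5 [ 0.6047 -0.0275  0.0519] w0.0449 F [-0.7 -0.7  4.2]
up t36.6 [ 0.6027 -0.0274  0.2332] w0.0454 F [ 0.1  0.2 -2.1]
```

View pics/c7.png

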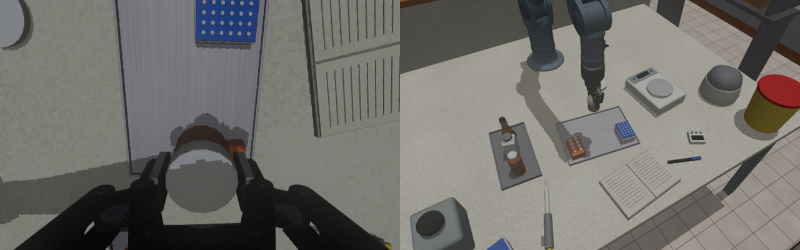

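The jar is gripped by the lid (45 mm) and level. The pan fit agrees with the top view to 1.5 mm, radius 59 mm. Placing it now.

Run:
```python
from h import *
pan=np.load("pan.npy")
place(pan,.116,.075)
env.move_to([.54,.22,.35],[np.pi,0,1.43])
for n in("wrist","scene"):
    c=cams.capture(n); cv2.imwrite(f"pics/{n}8.png",c["img"]); np.savez(n+"8.npz",**c)
say("")
a=cv2.imread("pics/wrist8.png");b=cv2.imread("pics/scene8.png");cv2.imwrite("pics/c8.png",cv2.resize(np.hstack([a[:,100:540],b[:,100:540]]),(800,364)))
```

```text
('down', True) t39.7 [0.5406 0.3477 0.117 ] w0.0451 F [-0.5 -1.6  3.8]
rel t40.1 [0.5394 0.3468 0.1154] w0.0752 F [ 0.1  0.2 -0.8]
 t41.9 [0.5382 0.2225 0.3471] w0.0754 F [ 0.5 -0.8 -0.3]
```

View pics/c8.png

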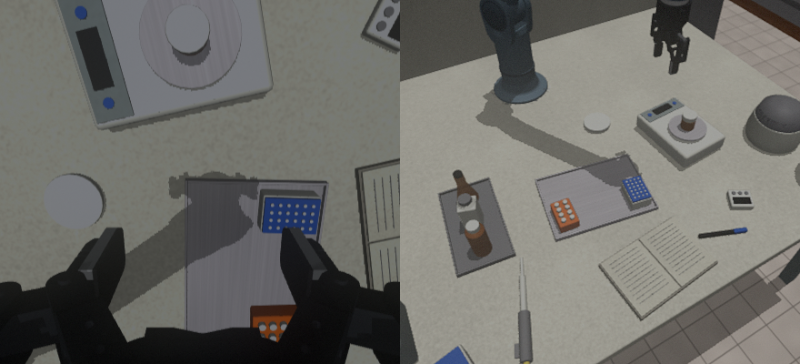

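Run:
```python
from h import *
c=dict(np.load("wrist8.npz")); X=ray(c,(306.8,31.9),.12); print("jar",X.round(4),"pan",np.load("pan.npy"))
assert np.hypot(*(X[:2]-np.load("pan.npy")))<.009
pick(T(-.09,0),.095,1.43,op=.07); place(FL,.095,.07)
c=cams.capture("wrist");cv2.imwrite("pics/a.png",c["img"])
pick(T(0,0),.084,1.248,op=.075); place(SQ,.084,.07)
b=cams.capture("wrist");cv2.imwrite("pics/b.png",b["img"])
cv2.imwrite("pics/c9.png",cv2.resize(np.hstack([c["img"],b["img"]]),(800,250)))
```

```text
jar [0.5404 0.3473 0.12  ] pan [0.540823   0.34777012]
at t45.3 [ 0.4206 -0.3341  0.0959] w0.0703 F [0.4 0.1 0.8]
closed t45.7 [ 0.4202 -0.3338  0.0957] w0.0251 F [-0.4  0.6  5. ]
up t46.6 [ 0.419  -0.3326  0.2334] w0.0248 F [ 0.7  0.2 -2.7]
('down', True) t49.9 [0.5536 0.0776 0.0957] w0.0248 F [-1.3  0.   4.3]
rel t50.4 [0.5521 0.0774 0.0945] w0.0699 F [0.3 0.3 0.6]
at t54.5 [ 0.5103 -0.3427  0.0851] w0.0750 F [-0.5 -0.1 -0.3]
closed t54.8 [ 0.5099 -0.3424  0.0852] w0.0476 F [-2.3  1.2  5.9]
up t55.7 [ 0.5086 -0.341   0.2333] w0.0474 F [-0.2  0.5 -2.7]
('down', True) t58.8 [ 5.389e-01 -3.000e-04  8.500e-02] w0.0475 F [-1.6 -0.1  3.9]
rel t59.1 [ 5.373e-01 -2.000e-04  8.390e-02] w0.0704 F [ 0.3  0.4 -0.2]
```

View pics/c9.png

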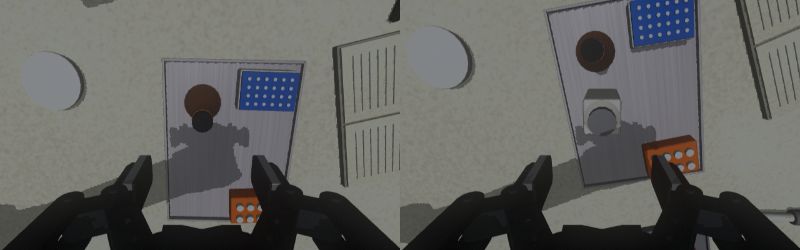

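The jar is within 1 mm of the pan centre, and the flask and square bottle are back. Now the round bottle, then the same wrist view as at the start for comparison.

Run:
```python
from h import *
pick(T(.09,0),.084,1.43,op=.075); place(RD,.084,.07)
env.move_to([.56,-.03,.42],[np.pi,0,1.5])
c=cams.capture("wrist"); cv2.imwrite("pics/w10.png",c["img"]); np.savez("w10.npz",**c)
a=cv2.imread("pics/w1.png")
cv2.imwrite("pics/c10.png",cv2.resize(np.hstack([a[0:225,235:435],c["img"][0:225,235:435]]),None,fx=2,fy=2,interpolation=cv2.INTER_CUBIC))
cv2.imwrite("pics/w10z.png",cv2.resize(c["img"][25:225,255:435],None,fx=3,fy=3,interpolation=cv2.INTER_CUBIC))
say("")
env.set_joints([-.0,.0,0,1.5,0,np.pi-1.5,-.09])
for n in("top","scene"):
  cv2.imwrite(f"pics/{n}11.png",cams.capture(n)["img"])
say("")
```

```text
at t63.0 [ 0.6    -0.3512  0.0854] w0.0749 F [0.2 0.4 0.2]
closed t63.3 [ 0.5995 -0.351   0.0855] w0.0472 F [-2.2  0.7  5.6]
up t64.2 [ 0.5981 -0.3493  0.2327] w0.0473 F [-0.5  0.2 -3.6]
('down', True) t67.0 [ 0.5249 -0.0863  0.0855] w0.0469 F [-0.5 -0.4  4.8]
rel t67.4 [ 0.523  -0.0859  0.084 ] w0.0700 F [-0.6 -0.2  0.4]
 t69.3 [ 0.5586 -0.0306  0.4169] w0.0700 F [-0.   0.5 -0.2]
 t70.1 [ 0.5051 -0.0416  0.5259] w0.0699 F [-0.7  1.  -0.4]
```

View pics/c10.png

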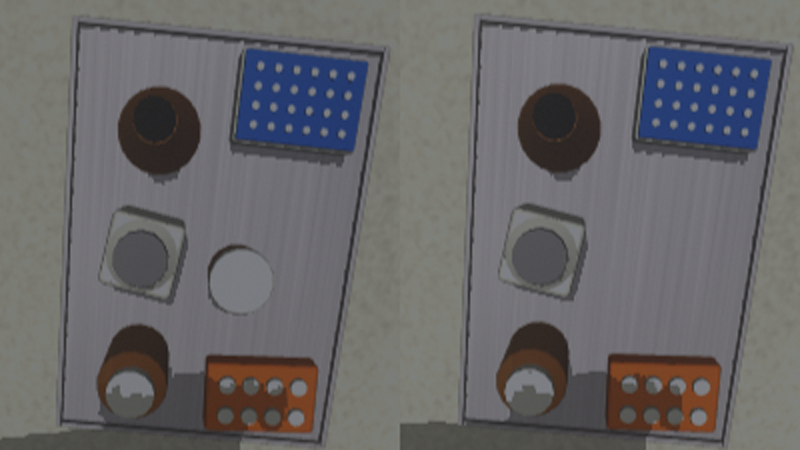

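View pics/w10z.png

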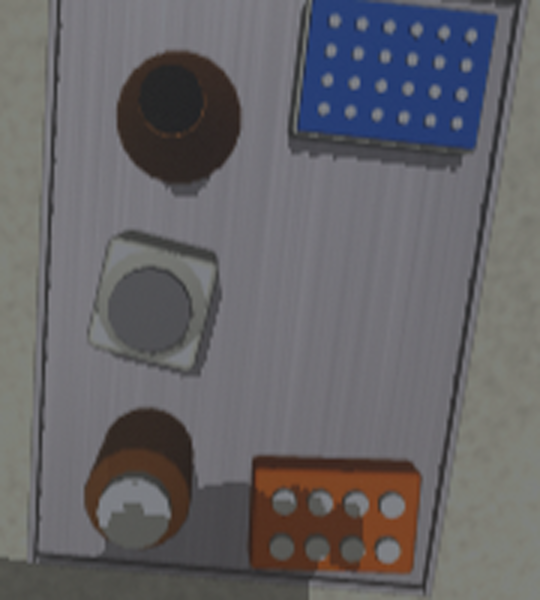

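View pics/scene11.png

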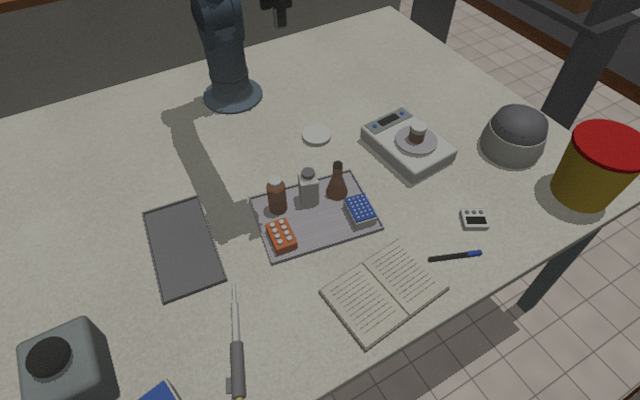

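The before and after wrist views match to about 1-2 px: flask (172,100), square cap (151,309) and round cap (135,512) in the crop. The box and rack haven't moved, and the jar stands mid-pan at (417,132) in the scene view. Handing in.

Run:
```python
from h import *
env.dwell(.3); print(order.finish_job())
```

```text
the job is handed in; nothing more can be done
None
```

The job is done and handed in at about 70 s of the 141 s allowed; it reported no verdict. I moved the round bottle, the square bottle and the flask to the side tray. Then I set the jar on the balance pan and put the three vessels back from the same poses they were picked from.

**Last checks:**
- **Jar:** right after placing, it measured about 1 mm from the pan centre. The final scene view shows it upright on the pan.
- **Three vessels:** all upright. The before and after wrist views agree to within 1–2 px, about 2–3 mm.
- **Tip box and tube rack:** neither shows any visible movement.
- **Arm:** it ended well above everything, with the gripper open and touching nothing.

**Failed or disagreed:**
- The top and wrist cameras differed by 3–4 mm on the round bottle's position at the start, so I used a value between the two. Reusing the pick pose cancels that error.
- One automatic outline fit of the jar lid came out too elongated, so I dropped it and used the hand-measured centre, which the grasp confirmed.

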